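Refit the setting knob of a coin counter and keep it pressed in

TASK

Put the coin counter's setting control back together: lay the metal bezel ring in the round recess around the bare spindle, narrow rim down, so that its flange sits flat on the panel; then take the grey pointer knob, turn it so that the flat in its bore matches the flat of the D-shaped spindle, and push it fully home on the spindle. The spindle is sprung: keep hold of the knob and press it all the way in, and finish like that, still holding the knob pressed, without letting go. Leave the coin tray, the bell and the cash box where they stand.

Things in the scene. Friction and masses are not known exactly. Their poses are not given: they have to be found in the camera images.
- bezel_c (a point): Loose aluminium ring lying rim down on the shelf, 60 g: flange 60 mm across, 8 mm thick, above a narrower rim 47 mm across, 6 mm tall; 34 mm hole; 14 mm tall in all. Point on its axis half-way up: 7 mm above its underside, 1 mm above the flange's underside; z up, out of the flange side. Grip it across the flange.
- knob_c (a point): Loose grey knob, bore down on the shelf, 60 g, 38 mm tall: round skirt 42 mm across up to 16 mm, above it a grip bar 14 mm wide, 40 long, 22 tall, with a pointer nose reaching 30 mm from the axis. Point on the axis 19 mm above the underside; x along the bar to the nose, z up. D bore, open below: 16 mm across, 14 deep, its flat on the nose's side (+x), 3.3 mm from the axis.
- knob_nose (a point): Tip of the knob's pointer nose, 30 mm from its axis and 25 mm above its underside; axes as those of knob_c.
- spindle_tip (a point): Centre of the top end of the bare upright steel D-spindle: 14 mm diameter, flat 2.5 mm from the axis, end bevelled 2 mm, 29 mm above the panel. x points to the flat, z up. Pressed, it sinks 5 mm (4 N to start, 9 N at the stop); it turns only stiffly (0.25 N m). With the knob fully home its end meets the bore's bottom: knob_c is then 5 mm above this point, nose over the flat.
- spindle (a joint): How far the sprung spindle is pressed in: 0 free, 0.005 m at its stop.
- recess (a point): Centre of the round recess for the bezel, 51 mm across, 7 mm deep, around the spindle; the point is level with the panel's top, 120 mm above the shelf. x and y run along the counter's sides, z up. With the bezel seated its flange lies on the panel and bezel_c is 1 mm above this point.
- counter: Heavy coin counter fixed to the shelf, 300 (x) by 340 (y) mm, flat deck 120 mm up; origin under its centre. In its frame: spindle at x -35, y -85 mm in a dark panel 130 mm square; coin hopper 156 mm across, 50 mm above the deck, at x 45, y 83; sloping display at the -x edge, y 8 to 158, 35 mm above the deck; coin spout juts 50 mm from the -x face at y 70.
- coin_tray: Bystander: green plastic coin tray with four troughs, 110 x 160 mm, 35 mm tall; origin under its centre.
- bell: Bystander: round pewter counter bell, 86 mm across and 66 mm tall; origin under its centre.
- cash_box: Bystander: heavy steel cash box, 164 x 204 mm, 89 mm tall (116 mm with its handle); origin under its centre.
There are look-alikes about, which are no part of the job. Of the things that look like the part that bears bezel_c, take the one that is nearest to the robot's base at the start.

How it is judged:
By the outcome, as a careful person would: the job done as asked, in the order asked, and still so for the second after the job is handed in, while the arm keeps its last pose, push and grip.
It also fails if it takes over 54 s, if anything falls off the work surface, if the arm or the gripper's body presses on something with over 40 N, if the wrist force passes 120 N, or if a joint passes its speed limit or range.

ROBOT

A 7-joint arm with a two-finger parallel gripper is mounted at the origin on the work surface. World frame = base frame: x ahead of the robot, y to its left, z up, the work surface at z = 0. Lengths are in m, angles in rad, forces in N, time in s.
With the tool pointing down it reaches from about 0.35 to 0.9 m from the base axis. Payload 7.2 kg.
Tool frame: the origin (TCP) lies on the front face of the gripper's body, between the roots of the fingers; the fingertips stand 73 mm ahead of it and the grasp point (between the pads) lies 54 mm ahead of it; z points along the fingers, y is the direction in which the jaws open and shut (so a half turn about z gives the same grasp; the last joint's range is limited). The gripper opens to 85 mm and grips with 20 to 120 N. Pads are 22 mm wide; open, the fingers measure 114 mm over their backs; the gripper's body (76 mm by 85 mm) begins 54 mm behind the grasp point. The pads swing forward as they close: fully open they stand 13 mm farther back than shut.
Start: joints at [-1.187, 0.411, -0.013, 1.596, 0.006, 1.134, -0.082], TCP at [0.273, 0.562, 0.304] pointing down, gripper open.
Joint ranges: [-2.95, 2.95], [-0.29, 1.99], [-1.47, 1.44], [0.14, 2.54], [-1.03, 4.17], [0.13, 1.85], [-2.86, 2.86]. Speed limits (rad/s): [2.39, 2.39, 3.01, 3.01, 3.14, 3.14, 3.14].

INTERFACE

Orientations are given as [roll, pitch, yaw] about the fixed x, y, z axes, in that order (R = Rz(yaw) Ry(pitch) Rx(roll)).
In Python, from cell import r, viewer gives the robot as it stands.
- The arm moves only by the tool carry_out, never from a script. Its argument "plan" is a list that holds one entry, the list of rows, each a list of 7 numbers: the shift along the tool's x, y, z in cm, then the turn, a rotation vector about the tool's x, y, z in degrees, then the finger opening in cm, from 0 to 8.54. In form: [[[dx, dy, dz, ax, ay, az, grip], ...]]. A call has 1 to 12 rows; each row is the pose to reach, as a shift and turn from the pose commanded when the call began, along the tool's axes at that moment; what a row does not reach only later rows make up. A row lasts 1/8 s, in which the tool goes at most 62.5 mm and 10.7 degrees, less where a joint would pass 70% of its speed; a pose out of reach is approached as far as the arm can. A call with a gripper value outside its range is refused whole. The fingers move at their own pace and stop on an object; "newtons" is the grip in N (left out, the last holds). Time passes only in rows, so rows that repeat a pose let the fingers close. It gives the time, the measured TCP pose, the force and the opening at its end, in the units of the state.
- r.state(): the state, without advancing time (a new reading comes with each control period).
- viewer.grab_frame(name): name is "side" or "top"; returns the picture (420x560x3 uint8, red, green, blue); there is no depth.
- viewer.camera_info(name): a dict with "fx", "fy", "cx", "cy" (pixels), "k1" (the pictures are not rectified: a ray, as slopes to the right and down, at radius r is drawn at 1 + k1 r^2 times it, then the intrinsics apply), "xyz" and "rotation" of the camera in the world. Camera axes: x right, y down, z forward; pixel columns grow to the right and rows downward; lengths in m; the calibration is good to about 2 mm. A picture is of the moment at which its call begins. camera_info takes no time and is no camera call.
- r.finish_job(): hands the job in, once; it reports no verdict.
The state is a dict: "t": time; "joints": joint angles; "joint_vel": joint speeds; "tau": joint torques, N m; "tool_pos": TCP position; "tool_rot": TCP orientation; "contact_force": force on the tool from outside, world axes, zero at the start; "torque": the same for the moment, N m; "grip_width": finger opening in m.
Only numpy, scipy, OpenCV 4.12 (cv2) and the standard library are available. Lean on these libraries where they do the work, as an engineer would, in place of code of your own. Each camera call takes 0.05 s, during which the arm holds its last target.

## Working session

There is one attempt and no reset: what is moved stays moved. The work goes in short steps, Python scripts to look and compute and a tool call to move; the robot and the scene stay as the last step left them, time stands still between calls to the robot, and variables do not carry over. Pictures are saved under pics/ and viewed, and the job is handed in when it is done.

Besides the shell and the picture viewer there is one more tool, called after "Emit:" in YAML: its name, and indented under it one key for each argument. carry_out: Moves the arm, as the interface text tells. Its arguments: {"type":"object","properties":{"plan":{"type":"array","items":{"type":"array","items":{"type":"array","items":{"type":"number"}}}},"newtons":{"type":"number"}},"required":["plan"]}

```bash
ls; mkdir -p pics; cat > look.py <<'E'
import cv2,sys
from cell import r,viewer
def save(name,tag):
    im=viewer.grab_frame(name); cv2.imwrite(f'pics/{tag}.png',im[:,:,::-1]); return im
E
python3 - <<'E'
from look import *
for n in('side','top'):
    save(n,n+'0'); print(viewer.camera_info(n))
print(r.state())
E
```

```text
pics
{'fx': 420.44886455389474, 'fy': 420.44886455389474, 'cx': 278.8261675121596, 'cy': 209.3475174878138, 'k1': 0.04232135011168843, 'xyz': array([ 0.31398899, -0.97665137,  1.05418314]), 'rotation': array([-2.28779465,  0.01833202, -0.23628126])}
{'fx': 385.699407291818, 'fy': 385.699407291818, 'cx': 282.1458314177645, 'cy': 204.31708061414582, 'k1': -0.004824816084122915, 'xyz': array([0.39818833, 0.0404385 , 1.3612169 ]), 'rotation': array([-3.01622244,  0.00516784, -1.60019352])}
{'t': 0.1, 'joints': array([-1.18723741,  0.41183034, -0.01274243,  1.59699206,  0.00557372,
        1.13427111, -0.08215945]), 'joint_vel': array([ 0.00196233, -0.00154594,  0.00116021, -0.00259603, -0.00073046,
       -0.0011163 ,  0.00033852]), 'tau': array([ 3.26141228e-03, -6.01828694e+01,  6.84501585e-01, -3.00085402e+01,
        1.39918883e-02,  6.48198111e-03, -1.90943624e-06]), 'tool_pos': array([0.27269696, 0.56198293, 0.30311742]), 'tool_rot': array([-3.14012826e+00,  6.74762587e-05,  2.68991546e+00]), 'contact_force': array([-0.2839924 ,  0.72516488, -0.27938411]), 'torque': array([ 0.08975368, -0.04809692, -0.01830325]), 'grip_width': 0.08515626620934394}
```

View pics/side0.png

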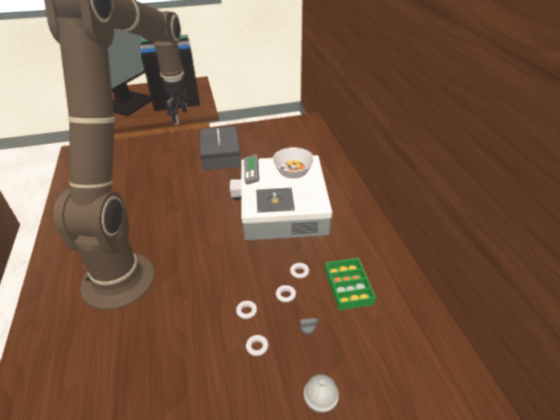

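View pics/top0.png

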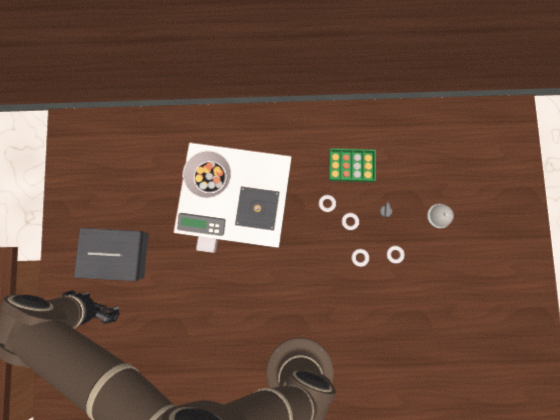

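```bash
cat >> look.py <<'E'
import numpy as np
from scipy.spatial.transform import Rotation as Ro
from scipy.optimize import brentq
C={n:viewer.camera_info(n) for n in('side','top')}
def ray(n,px):
    c=C[n]; K=np.array([[c['fx'],0,c['cx']],[0,c['fy'],c['cy']],[0,0,1]])
    p=cv2.undistortPoints(np.array([[px]],float),K,np.array([c['k1'],0,0,0.]))[0,0]
    return c['xyz'],Ro.from_euler('xyz',c['rotation']).apply([p[0],p[1],1])
def onz(n,px,z):
    o,d=ray(n,px); return o+d*(z-o[2])/d[2]
def proj(n,P):
    c=C[n]; K=np.array([[c['fx'],0,c['cx']],[0,c['fy'],c['cy']],[0,0,1]])
    q=Ro.from_euler('xyz',c['rotation']).inv().apply(np.array(P)-c['xyz']); 
    u=cv2.projectPoints(q.reshape(1,1,3),np.zeros(3),np.zeros(3),K,np.array([c['k1'],0,0,0.]))[0]
    return u[0,0]
def tri(a,b):
    (o1,d1),(o2,d2)=ray('side',a),ray('top',b)
    d1=d1/np.linalg.norm(d1);d2=d2/np.linalg.norm(d2)
    s=np.linalg.lstsq(np.c_[d1,-d2],o2-o1,rcond=None)[0]
    p,q=o1+s[0]*d1,o2+s[1]*d2
    return (p+q)/2,np.linalg.norm(p-q)
def crop(im,x,y,w,h,k,f): cv2.imwrite(f'pics/{f}.png',cv2.resize(im[y:y+h,x:x+w],None,fx=k,fy=k,interpolation=cv2.INTER_CUBIC))
E
python3 - <<'E'
from look import *
s=cv2.imread('pics/side0.png');t=cv2.imread('pics/top0.png')
crop(t,310,140,150,140,5,'t1');crop(s,225,250,160,120,5,'s1');crop(t,170,140,130,110,6,'t2');crop(s,230,140,110,100,6,'s2')
for n,im in(('side',s),('top',t)):
    m=(im.min(2)>165).astype('uint8')
    k,l,st,ce=cv2.connectedComponentsWithStats(m)
    for i in range(1,k):
        if 100<st[i,4]<600: 
            x,y,w,h,a=st[i]; u=(x+(w-1)/2,y+(h-1)/2)
            P=onz(n,u,.012);print(n,st[i],ce[i].round(1),u,P.round(4),np.hypot(*P[:2]).round(3))
E
```

```text
side [  0   0  46  13 525] [21.2  5.4] (np.float64(22.5), np.float64(6.0)) [-0.8879  3.2418  0.012 ] 3.361
side [210 111  90  16 332] [254.4 118.5] (np.float64(254.5), np.float64(118.5)) [0.6196 0.8951 0.012 ] 1.089
side [291 263  18  15 160] [299.1 269.8] (np.float64(299.5), np.float64(270.0)) [ 0.5701 -0.1166  0.012 ] 0.582
side [276 286  19  16 181] [285.1 293. ] (np.float64(285.0), np.float64(293.5)) [ 0.5018 -0.1959  0.012 ] 0.539
side [237 301  19  17 195] [246.1 308.9] (np.float64(246.0), np.float64(309.0)) [ 0.3759 -0.2221  0.012 ] 0.437
side [246 335  22  20 248] [256.5 344.7] (np.float64(256.5), np.float64(344.5)) [ 0.3835 -0.3441  0.012 ] 0.515
top [319 195  17  17 149] [327.  203.2] (np.float64(327.0), np.float64(203.0)) [ 0.5683 -0.1158  0.012 ] 0.58
top [439 208  13  15 147] [445.1 215.4] (np.float64(445.0), np.float64(215.0)) [ 0.5134 -0.5277  0.012 ] 0.736
top [342 213  17  17 151] [350.1 221.1] (np.float64(350.0), np.float64(221.0)) [ 0.5023 -0.1935  0.012 ] 0.538
top [387 246  17  17 154] [395.3 254.2] (np.float64(395.0), np.float64(254.0)) [ 0.3831 -0.3435  0.012 ] 0.515
top [352 249  17  17 151] [360.1 257.4] (np.float64(360.0), np.float64(257.0)) [ 0.3764 -0.2217  0.012 ] 0.437
```

View pics/t1.png

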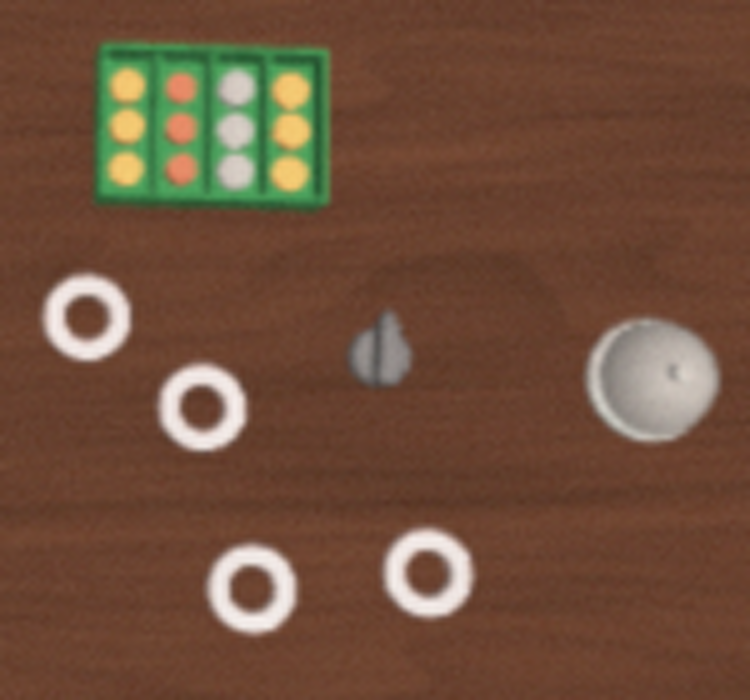

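View pics/s1.png

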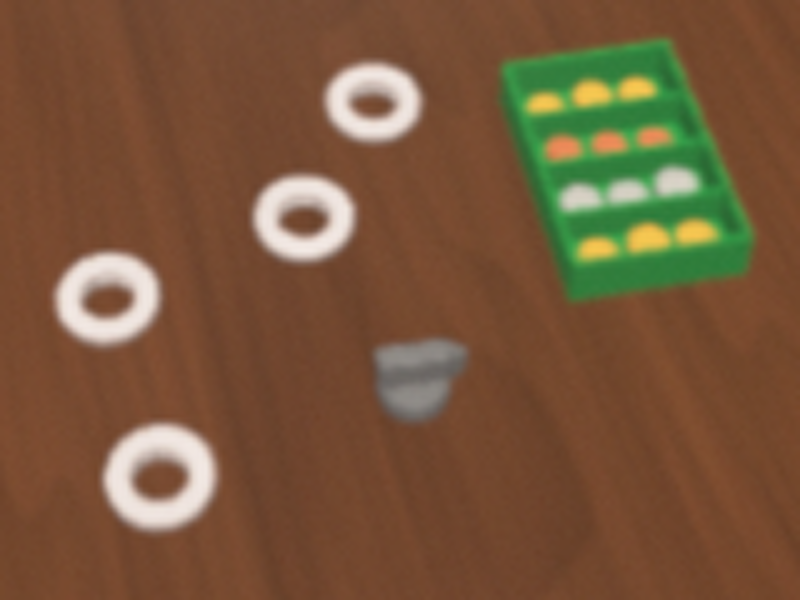

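View pics/t2.png

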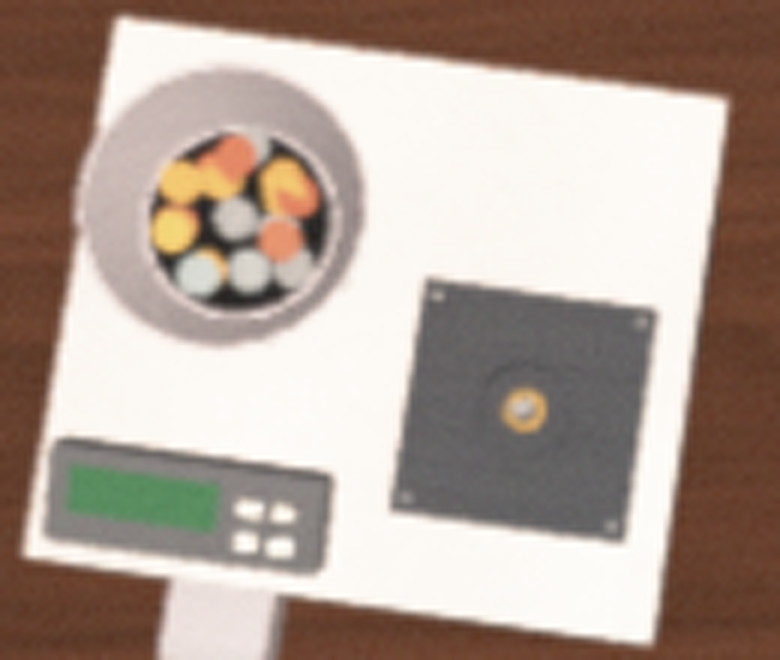

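View pics/s2.png

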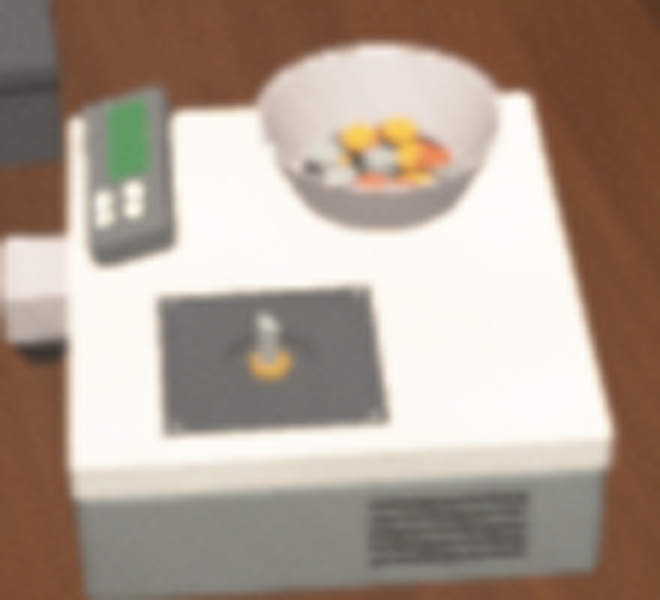

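```bash
python3 - <<'E'
from look import *
for n in('top','side'):
    a=np.mean([viewer.grab_frame(n).astype(float) for _ in range(6)],0)[:,:,::-1]
    np.save(n+'avg.npy',a)
t=np.load('topavg.npy');s=np.load('sideavg.npy')
def z(a,cx,cy,w,k):
    c=a[cy-w:cy+w,cx-w:cx+w]; c=np.clip((c-c.min())/(c.max()-c.min())*255*1.0,0,255).astype('uint8')
    return cv2.resize(c,(390,390),interpolation=cv2.INTER_CUBIC)
cv2.imwrite('pics/z1.png',np.hstack([z(t,258,208,13,0),z(s,275,198,13,0)]))
cv2.imwrite('pics/z2.png',np.hstack([z(t,387,210,13,0),z(s,308,325,13,0)]))
E
```

```text
(no output)
```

View pics/z1.png

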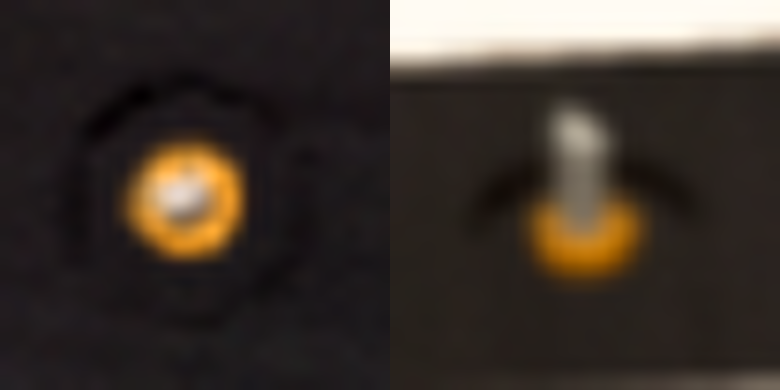

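View pics/z2.png

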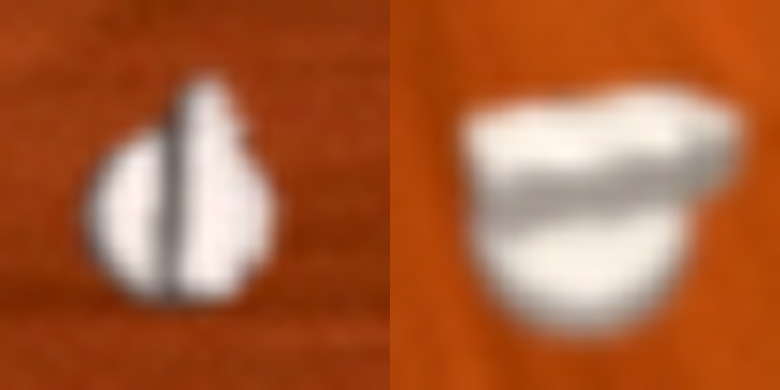

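```bash
python3 - <<'E'
from look import *
A={n:np.load(n+'avg.npy') for n in('top','side')}
np.set_printoptions(suppress=True,precision=4)
uv={}
for n,(cx,cy) in dict(top=(258,208),side=(275,198)).items():
    a=A[n]; hsv=cv2.cvtColor(a.astype('uint8'),cv2.COLOR_BGR2HSV)
    # panel: dark, quad
    m=(a.max(2)<110).astype('uint8')
    k,l,st,ce=cv2.connectedComponentsWithStats(m)
    i=l[cy+8,cx-8]; M=(l==i).astype('uint8'); M=cv2.morphologyEx(M,cv2.MORPH_CLOSE,np.ones((5,5)))
    c=max(cv2.findContours(M,0,1)[0],key=cv2.contourArea); h=cv2.convexHull(c)
    q=cv2.approxPolyDP(h,6,True)[:,0]; print(n,st[i],q.tolist())
    W=np.array([onz(n,p,.12) for p in q.astype(float)])
    print(W[:,:2].tolist(),W.mean(0))
    rect=cv2.minAreaRect((np.array([onz(n,p,.12)[:2] for p in h[:,0].astype(float)])*1000).astype('float32')); print('rect',rect)
    g=((hsv[...,0]>8)&(hsv[...,0]<30)&(hsv[...,1]>90)).astype('uint8'); g[:cy-13]=0;g[cy+13:]=0;g[:,:cx-13]=0;g[:,cx+13:]=0
    pts=cv2.findContours(g,0,1)[0]; pts=max(pts,key=cv2.contourArea)
    print('gold',cv2.boundingRect(pts),cv2.fitEllipse(cv2.convexHull(pts)))
    x,y,w,hh=cv2.boundingRect(pts)
    uv[n]=(x+(w-1)/2,y+(hh-1)/2); print(onz(n,uv[n],.113))
E
```

```text
top [ 237  188   41   41 1286] [[241, 190], [275, 192], [273, 225], [239, 224]]
[[0.6058095391707767, 0.17498116794911678], [0.5958597980659397, 0.06432769362818563], [0.4884847528573638, 0.0736839637508446], [0.4949726716413388, 0.18321561396676386]] [0.5463 0.1241 0.12  ]
rect ((545.95263671875, 124.74182891845703), (119.92118835449219, 121.58120727539062), 80.35965728759766)
gold (254, 205, 7, 7) ((257.18817138671875, 207.9137420654297), (5.998958110809326, 6.891907215118408), 39.36222457885742)
[0.546  0.1245 0.113 ]
side [     0      0    508    420 131986] [[302, 0], [507, 419], [0, 416], [0, 0]]
[[1.2923885590140107, 2.4003603177373867], [0.8551948814880144, -0.7046030694860406], [-0.1901526373217638, -0.4354772051700928], [-0.9590238968762433, 3.0094086398763222]] [0.2496 1.0674 0.12  ]
rect ((-44.7908935546875, 1151.43310546875), (3435.354736328125, 2312.98974609375), 82.24790954589844)
gold (272, 199, 7, 4) ((274.5, 200.5), (4.163331985473633, 7.211102485656738), 90.0)
[0.5481 0.1263 0.113 ]
```

```bash
cat > panel.py <<'E'
from look import *
np.set_printoptions(suppress=True,precision=4)
def up(a,x,y,w,h,k=8):
    return cv2.resize(a[y:y+h,x:x+w].astype('float32'),None,fx=k,fy=k,interpolation=cv2.INTER_CUBIC)
def topx(p,x,y,k=8): return ((p[0]+.5)/k-.5+x,(p[1]+.5)/k-.5+y)
if __name__=='__main__':
    A={n:np.load(n+'avg.npy') for n in('top','side')}
    for n,b in dict(top=(232,183,50,50),side=(248,183,54,34)).items():
        u=up(A[n],*b); m=(u.mean(2)<150).astype('uint8')
        cs=[c for c in cv2.findContours(m,0,1)[0]]; c=max(cs,key=cv2.contourArea)
        W=(np.array([onz(n,topx(p,*b[:2]),.12)[:2] for p in cv2.convexHull(c)[:,0]])*1000).astype('float32')
        print(n,'rect',cv2.minAreaRect(W)); M=cv2.moments(W.reshape(-1,1,2)); print(M['m10']/M['m00'],M['m01']/M['m00'],M['m00']**.5)
E
python3 panel.py
python3 - <<'E'
from panel import *
P=np.array([.546,.1245,.12])
for n in('top','side'):
    for z in(.113,.12,.149): print(n,z,proj(n,[.546,.1245,z]))
E
```

```text
top rect ((545.9639282226562, 124.58228302001953), (126.37348937988281, 126.92359924316406), 80.23043823242188)
545.9454272542849 124.5396642529823 126.32652103447775
side rect ((546.4517211914062, 125.02706909179688), (121.14710235595703, 124.07112884521484), 80.25101470947266)
546.3724227689789 125.01226301961275 121.79677921200395
top 0.113 [257.011  207.9984]
top 0.12 [256.8602 207.7488]
top 0.149 [256.2172 206.6845]
side 0.113 [274.542  200.9175]
side 0.12 [274.4916 199.3737]
side 0.149 [274.2792 192.873 ]
```

```bash
python3 - <<'E'
from panel import *
out=[]
for n,(x0,y0) in dict(top=(249,200),side=(267,185)).items():
    a=np.load(n+'avg.npy'); u=cv2.resize(a[y0:y0+18,x0:x0+16].astype('float32'),None,fx=24,fy=24,interpolation=cv2.INTER_CUBIC)
    v=np.clip(u*1.2,0,255).astype('uint8').copy()
    w=v.copy()
    for z,rr,col in((.149,.007,(0,255,0)),(.149,.005,(0,120,0)),(.118,.007,(255,0,0))):
        p=np.array([proj(n,[.546+rr*np.cos(t),.1247+rr*np.sin(t),z]) for t in np.linspace(0,2*np.pi,60)])
        cv2.polylines(w,[((p-[x0,y0]+.5)*24).astype(int)],True,col,1)
    p=proj(n,[.546+.007,.1247,.149]);cv2.circle(w,tuple(((p-[x0,y0]+.5)*24).astype(int)),4,(0,0,255),-1)
    out.append(np.hstack([v,w]))
    print(n);print(a[y0+3:y0+15,x0+1:x0+14].mean(2).astype(int)); print((a.max(2)-a.min(2))[y0+3:y0+15,x0+1:x0+14].astype(int))
cv2.imwrite('pics/z3.png',cv2.resize(np.vstack(out),None,fx=.68,fy=.68))
E
```

```text
top
[[ 94  87  90  96  98  98 100 100  99  99  99  98  96]
 [ 94  93  99  99 100 106 114 117 115 105 100  99  97]
 [ 96 100  99 100 108 131 149 153 155 134 112 100  98]
 [ 94  98  99 104 129 165 177 172 179 167 139 104  98]
 [ 94  99  99 114 147 179 193 193 180 161 151 106  98]
 [ 93  98 100 119 151 174 190 183 161 154 155 107  98]
 [ 94  99 100 117 147 163 152 143 145 155 143 104  98]
 [ 93  99  98 103 128 150 149 152 162 162 122 101  97]
 [ 95  98  98  99 103 121 143 150 142 130 105  98  99]
 [ 96  98  99  97  98 100 106 107 105 101 100  97  96]
 [ 99  99  98  98  97  98  98  97  99  98  98  97  93]
 [ 99  99  98  96  97  97 100  97  99  97  96  95  93]]
[[  2   2   3   2   3   3   3   4   5   3   2   3   4]
 [  2   3   3   3   3  13  26  31  31  15   4   3   3]
 [  2   3   2   3  17  53  80  78  80  59  23   4   4]
 [  2   3   3  10  44  82  85  58  74 102  67  12   2]
 [  3   2   4  25  55  53  27  23  38  89  92  18   3]
 [  2   4   5  35  64  47  21  17  25  76  97  20   3]
 [  2   3   5  33  76  77  36  29  52  87  81  15   2]
 [  2   3   3  10  50  88  84  76  98 100  47   6 
[... 696 characters left out ...]
 159 154 129 107 102 103 107]
 [105 100 102 107 122 146 159 155 134 116 108 104 103]
 [101 101 107 118 135 152 160 157 146 132 119 111 106]
 [105 109 114 129 151 161 163 162 160 150 132 117 112]]
[[23 24 23 23 22 21 20 19 19 18 17 17 18]
 [13 12 12 11 11 10  9  9  8  7  7  8  7]
 [ 8  7  7  8  7  8  7  6  7  6  6  7  7]
 [ 7  7  7  6  8  8  7  7  7  7  6  7  7]
 [ 7  7  7  8  9 11 12 10  8  6  6  6  7]
 [ 6  7  6  7 10 14 16 14 10  7  6  6  7]
 [ 6  6  7  7 10 14 16 15 11  8  7  7  7]
 [ 6  6  6  8 10 14 15 15 12  8  7  7  7]
 [ 6  7  7  8 11 14 15 15 12 10  7  7  6]
 [ 7  7  8 10 14 15 15 16 19 17 10  8  7]
 [ 7  7  9 22 37 28 18 22 42 44 24 10  7]
 [ 7  7 13 42 73 53 28 34 74 85 49 16  7]]
```

View pics/z3.png

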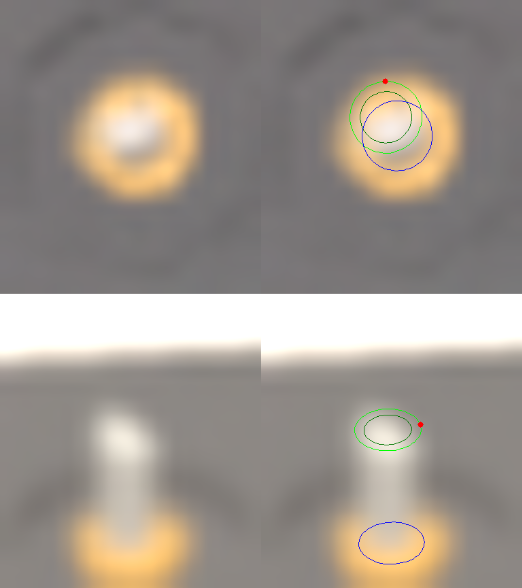

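```bash
python3 - <<'E'
from panel import *
o=[]
for n,b in dict(top=(376,198,22,22),side=(296,314,26,24)).items():
    u=up(np.load(n+'avg.npy'),*b); hsv=cv2.cvtColor(np.clip(u,0,255).astype('uint8'),cv2.COLOR_BGR2HSV)
    m=(hsv[...,1]<80).astype('uint8')
    c=max(cv2.findContours(m,0,1)[0],key=cv2.contourArea)
    M=cv2.moments(c); px=np.array([topx(p[0],*b[:2]) for p in c])
    print(n,'centroid',topx((M['m10']/M['m00'],M['m01']/M['m00']),*b[:2]),'min',px.min(0),'max',px.max(0),'nose' , px[px[:,1].argmin()],px[px[:,0].argmax()])
    if n=='top':
        W=np.array([onz(n,p,.008)[:2] for p in px])  # skirt outline
        # left/bottom arc: lower side => near bottom plane; use points with small world x
        s=px[:,1]>206
        cc=[];Q=np.array([onz(n,p,.012)[:2] for p in px[s]])
        A=np.c_[2*Q,np.ones(len(Q))]; k=np.linalg.lstsq(A,(Q**2).sum(1),rcond=None)[0]; print('circle',k[:2],np.sqrt(k[2]+k[0]**2+k[1]**2))
        T=px[px[:,1].argmin()]
    else: S=px[px[:,0].argmax()]
    v=np.clip(u,0,255).astype('uint8');cv2.drawContours(v,[c],-1,(0,255,0),1);o.append(cv2.resize(v,(390,390)))
    g=u.mean(2); 
cv2.imwrite('pics/k1.png',np.hstack(o))
print('nose tri',tri(S,T), 'axis proj', onz('top',T,.025),onz('side',S,.025))
a=onz('top',(385.65,203.8),.027);b_=onz('top',(384.85,216.2),.027);print('bar yaw',np.degrees(np.arctan2(*(a-b_)[1::-1])),a,b_)
E
```

```text
top centroid (385.65782897128315, 210.23816578660393) min [378.9375 201.6875] max [391.9375 216.8125] nose [387.3125 201.6875] [391.9375 210.6875]
circle [ 0.5345 -0.3199] 0.022254331150085866
side centroid (308.003974086661, 324.950569951855) min [299.3125 317.3125] max [317.9375 333.8125] nose [311.1875 317.3125] [317.9375 320.4375]
nose tri (array([ 0.5651, -0.3236,  0.0301]), np.float64(0.0015394018389256645)) axis proj [ 0.5649 -0.3249  0.025 ] [ 0.5671 -0.3204  0.025 ]
bar yaw -7.249891721581274 [ 0.5575 -0.3181  0.027 ] [ 0.5142 -0.3126  0.027 ]
```

View pics/k1.png

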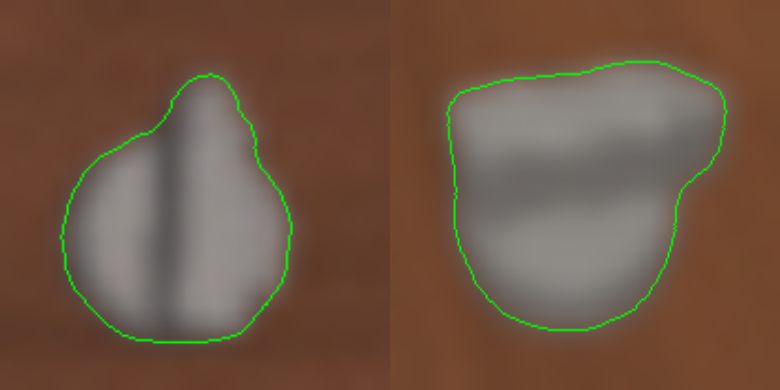

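```bash
cat > go.py <<'E'
from look import *
import sys
def row(x,y,z,yaw):
    s=r.state(); R=Ro.from_euler('xyz',s['tool_rot'])
    d=R.inv().apply(np.array([x,y,z])-s['tool_pos'])*100
    q=(R.inv()*Ro.from_euler('xyz',[np.pi,0,np.radians(yaw)])).as_rotvec(degrees=True)
    return np.r_[d,q].round(2)
if __name__=='__main__':
    s=r.state(); print('t',s['t'].__round__(2),s['tool_pos'].round(4),np.degrees(s['tool_rot']).round(2),s['contact_force'].round(1),round(s['grip_width'],4),s['joints'].round(2))
    for a in sys.argv[1:]: print(a,row(*map(float,a.split(','))).tolist())
E
python3 go.py .36,.42,.32,130 .43,.2,.32,110 .43,.0,.30,80 .3765,-.2217,.17,60 .3765,-.2217,.12,60
```

```text
t 0.7 [0.2729 0.5623 0.3039] [180.     0.   154.12] [ 0.1  0.  -0.2] 0.0857 [-1.19  0.41 -0.01  1.6   0.01  1.13 -0.08]
.36,.42,.32,130 [-14.05, -9.0, -1.61, 0.0, -0.0, 24.12]
.43,.2,.32,110 [-29.95, -25.73, -1.61, 0.0, -0.0, 44.12]
.43,.0,.30,80 [-38.68, -43.73, 0.39, 0.0, -0.0, 74.12]
.3765,-.2217,.17,60 [-43.55, -66.01, 13.39, 0.0, -0.0, 94.12]
.3765,-.2217,.12,60 [-43.55, -66.01, 18.39, 0.0, -0.0, 94.12]
```

Emit:
carry_out:
  plan:
    - [[-5,-3,-1.6,0,0,8,8.5],[-10,-6.5,-1.6,0,0,16,8.5],[-15,-10.5,-1.6,0,0,24,8.5],[-19.5,-15,-1.6,0,0,32,8.5],[-24,-19.5,-1.6,0,0,40,8.5],[-28.5,-24,-1.6,0,0,48,8.5],[-31.5,-29,-1.6,0,0,56,8.5],[-34.5,-34,-1,0,0,64,8.5],[-37,-39.5,0,0,0,72,8.5],[-39,-45,2,0,0,80,8.5],[-41,-51,5,0,0,88,8.5],[-43,-57,8,0,0,94,8.5]]

```text
t: 2.2
tool_pos: [0.4125, -0.1264, 0.2302]
tool_rot: [3.14, -0.001, 1.046]
contact_force: [1.3, 0.4, 0.0]
grip_width: 0.0851
```

```bash
python3 go.py .3765,-.2217,.12,60 .3765,-.2217,.09,60
```

```text
t 2.2 [ 0.4125 -0.1264  0.2302] [ 1.799e+02 -8.000e-02  5.993e+01] [1.3 0.4 0. ] 0.0851 [-0.38  0.18  0.65  2.16 -0.15  0.84 -0.17]
.3765,-.2217,.12,60 [-10.06, 1.64, 11.01, 0.1, -0.08, -0.07]
.3765,-.2217,.09,60 [-10.07, 1.64, 14.01, 0.1, -0.08, -0.07]
```

Emit:
carry_out:
  plan:
    - [[-5,0.6,5,0,0,0,8.5],[-8.9,1.1,10.4,0,0,0,8.5],[-8.9,1.1,11.9,0,0,0,8.5],[-8.9,1.1,11.9,0,0,0,8.5],[-8.9,1.1,11.9,0,0,0,8.5]]

```text
t: 2.82
tool_pos: [0.3786, -0.2073, 0.1122]
tool_rot: [3.141, -0.001, 1.05]
contact_force: [0.4, 0.5, 0.1]
grip_width: 0.085
```

```bash
python3 - <<'E'
from look import *
t=save('top','top1');s=save('side','side1')
a=cv2.resize(t[225:290,325:405],None,fx=5,fy=5,interpolation=2);b=cv2.resize(s[265:330,205:285],None,fx=5,fy=5,interpolation=2)
cv2.imwrite('pics/ts1.png',np.hstack([a,b])[:,:,::-1])
E
python3 go.py .3765,-.2217,.09,60
```

```text
t 2.92 [ 0.379  -0.207   0.1125] [ 1.7987e+02 -6.0000e-02  6.0200e+01] [0.8 0.2 0.7] 0.085 [-0.06  0.42  0.55  2.25 -0.42  0.56  0.29]
.3765,-.2217,.09,60 [-1.4, 0.51, 2.25, 0.13, -0.06, 0.2]
```

View pics/ts1.png

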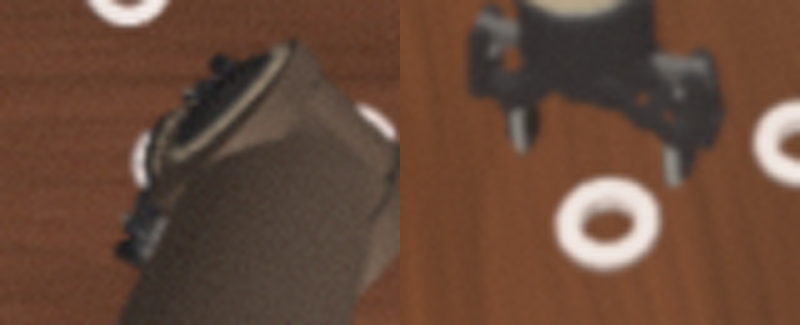

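Emit:
carry_out:
  plan:
    - [[-1.4,0.5,0,0,0,0,8.5],[-1.4,0.5,1.5,0,0,0,7.2],[-1.4,0.5,3,0,0,0,7.0],[-1.4,0.5,3,0,0,0,7.0]]

```text
t: 3.42
tool_pos: [0.3742, -0.2216, 0.0798]
tool_rot: [-3.138, 0.0, 1.049]
contact_force: [-0.9, 0.2, 0.5]
grip_width: 0.07
```

```bash
python3 - <<'E'
from look import *
s=save('side','side2')
crop(s[:,:,::-1],205,265,80,65,8,'s3')
E
python3 go.py .3765,-.2217,.09,60
```

```text
t 3.48 [ 0.3745 -0.2219  0.0804] [-1.7987e+02  2.0000e-02  6.0090e+01] [-0.4  0.2 -0.1] 0.07 [ 0.04  0.5   0.48  2.26 -0.49  0.49  0.38]
.3765,-.2217,.09,60 [0.11, 0.17, -0.96, -0.13, 0.02, 0.09]
```

View pics/s3.png

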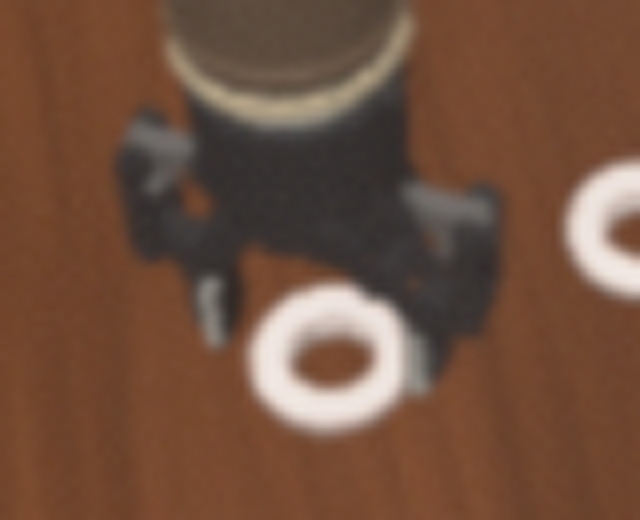

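Emit:
carry_out:
  plan:
    - [[0.1,0.2,0.6,0,0,0,7.0],[0.1,0.2,1.0,0,0,0,7.0],[0.1,0.2,1.0,0,0,0,7.0]]

```text
t: 3.85
tool_pos: [0.3773, -0.2221, 0.0711]
tool_rot: [-3.141, 0.0, 1.049]
contact_force: [-0.1, 0.4, -0.9]
grip_width: 0.0695
```

Emit:
carry_out:
  plan:
    - [[0,0,0.3,0,0,0,7.0],[0,0,0.3,0,0,0,7.0]]

```text
t: 4.1
tool_pos: [0.3774, -0.2222, 0.0682]
tool_rot: [-3.141, -0.0, 1.049]
contact_force: [-0.6, -0.1, -0.0]
grip_width: 0.0697
```

Emit:
carry_out:
  plan:
    - [[0,0,0.3,0,0,0,7.0],[0,0,0.3,0,0,0,7.0]]

```text
t: 4.35
tool_pos: [0.3773, -0.2221, 0.0652]
tool_rot: [-3.141, -0.0, 1.049]
contact_force: [0.9, 0.0, -0.2]
grip_width: 0.0701
```

Emit:
carry_out:
  plan:
    - [[0,0,0.2,0,0,0,7.0],[0,0,0.2,0,0,0,7.0]]

```text
t: 4.6
tool_pos: [0.3774, -0.2223, 0.0648]
tool_rot: [3.141, -0.002, 1.049]
contact_force: [-7.2, 3.5, 33.0]
grip_width: 0.0699
```

Emit:
carry_out:
  plan:
    - [[0,0,-0.5,0,0,0,7.0],[0,0,-0.8,0,0,0,7.0],[0,0,-0.8,0,0,0,5.5],[0,0,-0.8,0,0,0,5.5],[0,0,-0.8,0,0,0,5.5],[0,0,-0.8,0,0,0,5.5]]
  newtons: 50

```text
t: 5.35
tool_pos: [0.3776, -0.2223, 0.0719]
tool_rot: [3.141, -0.001, 1.049]
contact_force: [-2.0, 0.4, 17.4]
grip_width: 0.0573
```

Emit:
carry_out:
  plan:
    - [[0,0,-0.4,0,0,0,5.5],[0,0,-0.4,0,0,0,5.5]]

```text
t: 5.6
tool_pos: [0.3774, -0.2222, 0.0753]
tool_rot: [3.142, 0.0, 1.049]
contact_force: [-0.2, 1.2, -0.5]
grip_width: 0.0569
```

```bash
python3 - <<'E'
from look import *
s=save('side','side3')
crop(s[:,:,::-1],215,275,70,60,10,'s4')
E
python3 go.py
```

```text
t 5.65 [ 0.3774 -0.2221  0.0752] [-1.7999e+02  1.0000e-02  6.0130e+01] [ 0.  -0.8 -0.6] 0.0573 [ 0.04  0.51  0.47  2.25 -0.5   0.48  0.39]
```

View pics/s4.png

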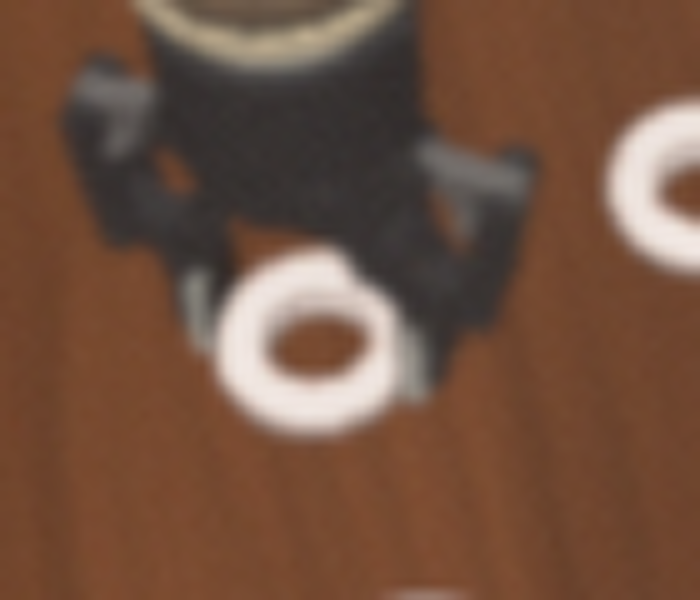

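Emit:
carry_out:
  plan:
    - [[0,0,0.3,0,0,0,5.5],[0,0,0.3,0,0,0,6.8],[0,0,0.3,0,0,0,6.8],[0,0,-0.2,0,0,0,6.8],[0,0,-0.2,0,0,0,5.5],[0,0,-0.2,0,0,0,5.5],[0,0,-0.2,0,0,0,5.5]]
  newtons: 50

```text
t: 6.52
tool_pos: [0.3776, -0.2224, 0.0784]
tool_rot: [3.141, -0.001, 1.048]
contact_force: [-3.2, 1.8, 17.2]
grip_width: 0.0567
```

Emit:
carry_out:
  plan:
    - [[0,0,-3,0,0,0,5.5],[0,0,-8,0,0,0,5.5],[4,0,-13,0,0,0,5.5],[9,0,-16.5,0,0,0,5.5],[14.5,-1,-17,0,0,0,5.5],[20,-1,-17,0,0,0,5.5],[25.5,-2,-17,0,0,0,5.5],[31,-2.5,-17,0,0,0,5.5],[36,-2.8,-17,0,0,0,5.5],[38.4,-2.8,-17,0,0,0,5.5],[38.4,-2.8,-17,0,0,0,5.5],[38.4,-2.8,-17,0,0,0,5.5]]

```text
t: 8.02
tool_pos: [0.544, 0.1235, 0.2472]
tool_rot: [-3.141, 0.001, 1.048]
contact_force: [-0.3, -0.6, -0.2]
grip_width: 0.0562
```

```bash
python3 - <<'E'
from look import *
s=save('side','side4');t=save('top','top4')
a=cv2.resize(t[175:245,215:295],None,fx=5,fy=5,interpolation=2);b=cv2.resize(s[140:210,235:315],None,fx=5,fy=5,interpolation=2)
cv2.imwrite('pics/ts4.png',np.hstack([a,b])[:,:,::-1])
E
python3 go.py .546,.1247,.25,60
```

```text
t 8.12 [0.5441 0.1232 0.2475] [-1.800e+02  1.000e-02  6.001e+01] [ 0.6 -0.6 -0.5] 0.0563 [-0.75  0.39  0.57  1.86 -0.25  0.97 -0.59]
.546,.1247,.25,60 [0.23, 0.09, -0.25, -0.0, 0.01, 0.01]
```

View pics/ts4.png

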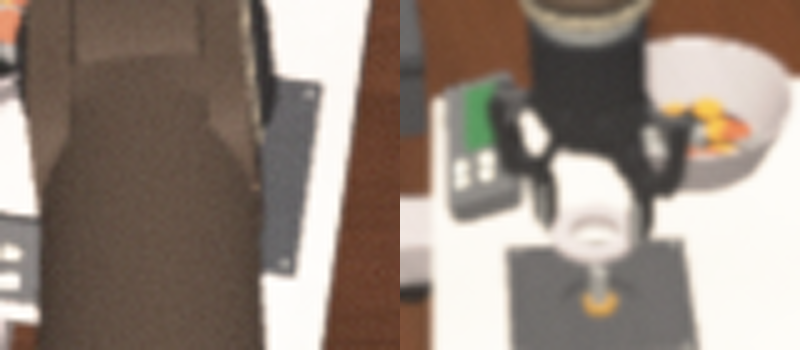

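```bash
python3 - <<'E'
from look import *
a=np.mean([viewer.grab_frame('side').astype(float) for _ in range(3)],0)[:,:,::-1]
np.save('side5.npy',a)
c=a[155:205,250:300]; c=np.clip((c-90)*1.6,0,255).astype('uint8')
cv2.imwrite('pics/s5.png',cv2.resize(c,None,fx=12,fy=12,interpolation=2))
for z in (.169,.175,.183): print(z,proj('side',[.544,.1232,z]))
E
```

```text
0.169 [273.64255443 188.61100454]
0.175 [273.59567244 187.21862215]
0.183 [273.53274819 185.34998336]
```

View pics/s5.png

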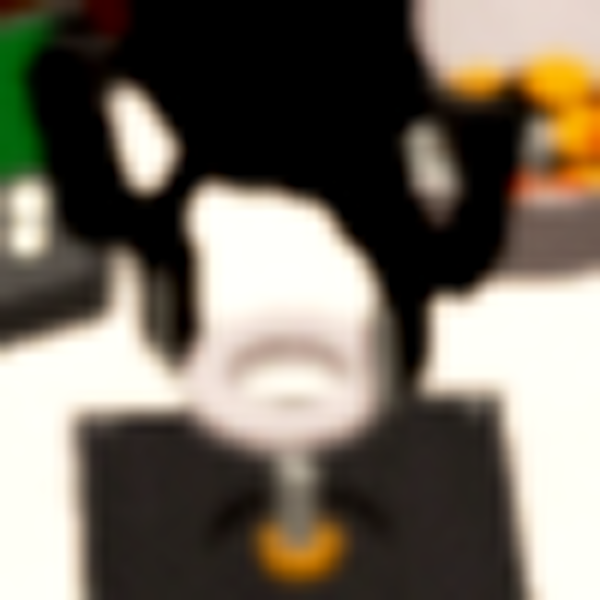

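Emit:
carry_out:
  plan:
    - [[0.2,0.1,0,0,0,0,5.5],[0.2,0.1,2,0,0,0,5.5],[0.2,0.1,4,0,0,0,5.5],[0.2,0.1,4.5,0,0,0,5.5],[0.2,0.1,4.9,0,0,0,5.5],[0.2,0.1,4.9,0,0,0,5.5]]

```text
t: 9.02
tool_pos: [0.5466, 0.1259, 0.1986]
tool_rot: [3.141, -0.0, 1.049]
contact_force: [-0.8, -0.4, -1.1]
grip_width: 0.056
```

```bash
python3 go.py .546,.1247,.1924,60; python3 - <<'E'
from look import *
save('side','side6')
a=cv2.imread('pics/side6.png')
crop(a,250,165,50,50,12,'s6')
E
```

```text
t 9.03 [0.5466 0.1259 0.1986] [ 1.7998e+02 -2.0000e-02  6.0110e+01] [-0.8 -0.4 -1.1] 0.056 [-0.72  0.46  0.54  1.89 -0.3   0.87 -0.55]
.546,.1247,.1924,60 [-0.13, 0.01, 0.62, 0.02, -0.02, 0.11]
```

View pics/s6.png

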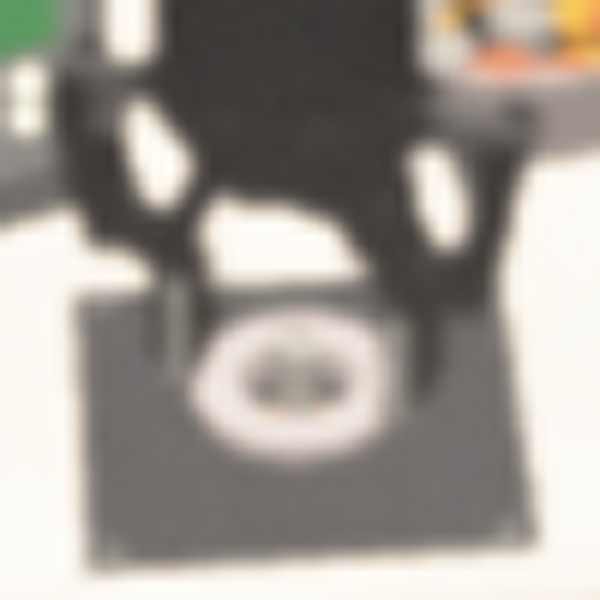

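Emit:
carry_out:
  plan:
    - [[-0.1,0,0.2,0,0,0,5.5],[-0.1,0,0.4,0,0,0,5.5],[-0.1,0,0.6,0,0,0,5.5],[-0.1,0,0.6,0,0,0,5.5]]

```text
t: 9.57
tool_pos: [0.5459, 0.125, 0.1926]
tool_rot: [-3.141, -0.0, 1.049]
contact_force: [-2.0, 0.2, 4.7]
grip_width: 0.0559
```

Emit:
carry_out:
  plan:
    - [[0,0,0.1,0,0,0,5.6],[0,0,0.1,0,0,0,7.2],[0,0,0.1,0,0,0,7.4],[0,0,-1,0,0,0,7.4],[0,0,-6,0,0,0,8],[-3,0,-11,0,0,0,8],[-8.5,0,-11,0,0,0,8],[-14,0,-11,0,0,0,8]]

```text
t: 10.58
tool_pos: [0.4756, 0.0023, 0.3035]
tool_rot: [3.14, -0.001, 1.05]
contact_force: [0.0, -0.3, 0.6]
grip_width: 0.0803
```

```bash
python3 - <<'E'
from look import *
t=save('top','top7');s=save('side','side7')
a=cv2.resize(t[180:230,230:290],None,fx=6,fy=6,interpolation=2);b=cv2.resize(s[165:215,245:305],None,fx=6,fy=6,interpolation=2)
cv2.imwrite('pics/ts7.png',np.hstack([a,b])[:,:,::-1])
E
python3 go.py .5345,-.32,.16,-6.5
```

```text
t 10.68 [ 0.4736 -0.0018  0.3033] [-1.7998e+02 -3.0000e-02  5.9690e+01] [ 0.7 -0.6 -0.6] 0.0798 [-0.69  0.16  0.67  1.98 -0.12  1.03 -0.49]
.5345,-.32,.16,-6.5 [-24.41, 21.32, 14.31, -0.03, -0.01, 66.19]
```

View pics/ts7.png

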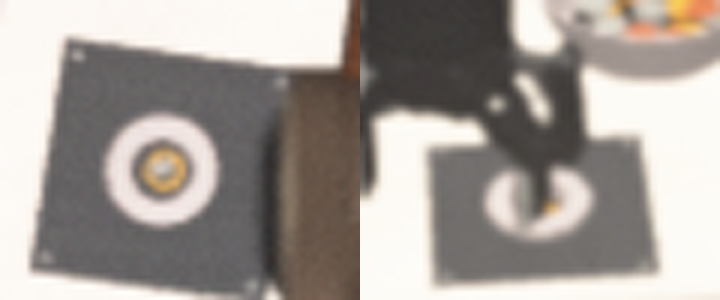

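Emit:
carry_out:
  plan:
    - [[-4,3.5,0,0,0,9,8],[-8,7,0,0,0,18,8],[-12,10.5,2,0,0,28,8],[-16,14,4,0,0,38,8],[-20,17.5,7,0,0,48,7],[-24.4,21.3,11,0,0,57,6],[-24.4,21.3,14.3,0,0,66,6],[-24.4,21.3,14.3,0,0,66,6],[-24.4,21.3,14.3,0,0,66,6]]

```text
t: 11.8
tool_pos: [0.5399, -0.3135, 0.1606]
tool_rot: [-3.142, -0.001, -0.098]
contact_force: [-0.4, 0.4, 1.5]
grip_width: 0.0599
```

```bash
python3 - <<'E'
from look import *
t=save('top','top8');s=save('side','side8')
a=cv2.resize(t[180:240,350:420],None,fx=5,fy=5,interpolation=2);b=cv2.resize(s[285:345,270:340],None,fx=5,fy=5,interpolation=2)
cv2.imwrite('pics/ts8.png',np.hstack([a,b])[:,:,::-1])
b=cv2.resize(s[165:225,245:305],None,fx=8,fy=8,interpolation=2);cv2.imwrite('pics/s8.png',b[:,:,::-1])
E
python3 go.py .5345,-.32,.091,-6.5
```

```text
t 11.9 [ 0.5403 -0.3134  0.1613] [ 1.80e+02 -1.60e-01 -5.67e+00] [-0.5 -0.3  0.5] 0.0598 [-0.11  0.7   0.83  1.77 -0.62  0.95 -0.69]
.5345,-.32,.091,-6.5 [-0.54, 0.71, 7.03, 0.0, -0.16, 0.83]
```

View pics/ts8.png

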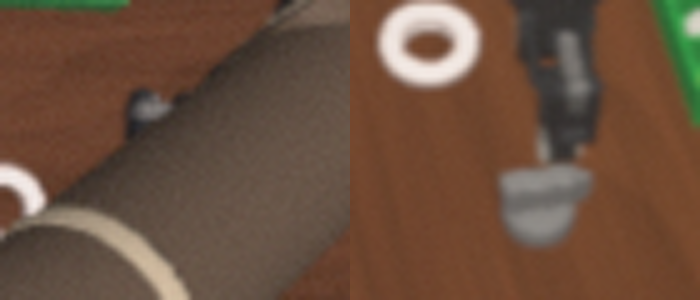

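View pics/s8.png

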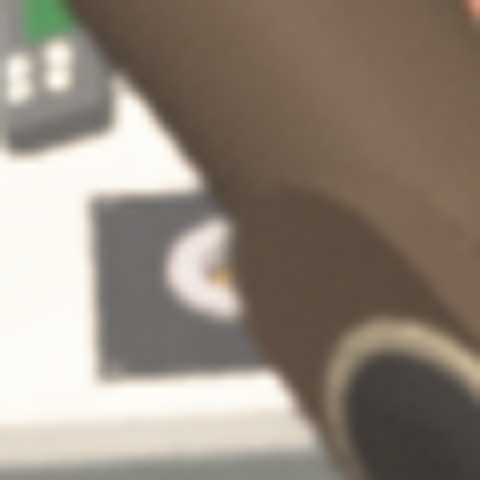

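Knob in place; descend, straddle the bar, and close at the bar's height.

Emit:
carry_out:
  plan:
    - [[-0.5,0.7,1,0,0,0.8,6],[-0.5,0.7,4,0,0,0.8,5],[-0.5,0.7,6,0,0,0.8,5],[-0.5,0.7,6.9,0,0,0.8,5],[-0.5,0.7,6.9,0,0,0.8,5]]

```text
t: 12.52
tool_pos: [0.5333, -0.3205, 0.09]
tool_rot: [-3.141, 0.001, -0.117]
contact_force: [-0.2, -0.3, -0.2]
grip_width: 0.0501
```

```bash
python3 - <<'E'
from look import *
s=save('side','side9')
b=cv2.resize(s[285:345,270:340],None,fx=9,fy=9,interpolation=2)
cv2.imwrite('pics/s9.png',b[:,:,::-1])
E
python3 go.py .5345,-.32,.091,-6.5
```

```text
t 12.57 [ 0.5336 -0.3208  0.0906] [ 1.7998e+02 -1.0000e-02 -6.6900e+00] [ 0.1 -0.8  0.4] 0.0501 [-0.04  0.78  0.75  1.81 -0.71  0.84 -0.63]
.5345,-.32,.091,-6.5 [0.08, -0.09, -0.04, 0.02, -0.01, -0.19]
```

View pics/s9.png

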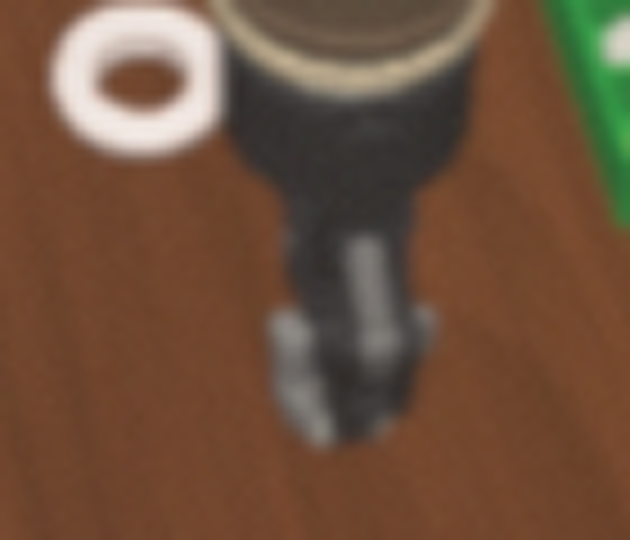

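Emit:
carry_out:
  plan:
    - [[0.1,-0.1,-0.1,0,0,0,3],[0.1,-0.1,-0.1,0,0,0,1],[0.1,-0.1,-0.1,0,0,0,1],[0.1,-0.1,-0.1,0,0,0,1],[0.1,-0.1,-0.1,0,0,0,1]]
  newtons: 60

```text
t: 13.2
tool_pos: [0.5352, -0.3198, 0.0922]
tool_rot: [3.141, -0.002, -0.116]
contact_force: [-0.5, 0.4, 5.6]
grip_width: 0.0126
```

Emit:
carry_out:
  plan:
    - [[0,0,-3,0,0,0,1],[0,0,-8,0,0,0,1],[0,0,-13,0,0,0,1],[0,-4,-17.5,0,0,0,1],[-1,-10,-18.5,0,0,-5,1],[-1.5,-16,-18.5,0,0,-10,1],[-2,-22,-18.5,0,0,-15,1],[-2.5,-28,-18.5,0,0,-20,1],[-3,-34,-18.5,0,0,-25,1],[-3.6,-39.5,-18.5,0,0,-27,1],[-4.1,-44,-18.5,0,0,-27,1],[-4.1,-44.3,-18.5,0,0,-27,1]]

```text
t: 14.7
tool_pos: [0.5448, 0.1297, 0.2758]
tool_rot: [-3.14, 0.001, 0.361]
contact_force: [0.5, -0.5, -1.0]
grip_width: 0.0125
```

Emit:
carry_out:
  plan:
    - [[0,0,0,0,0,0,1],[0,0,0,0,0,0,1]]

```text
t: 14.95
tool_pos: [0.5455, 0.1234, 0.2765]
tool_rot: [3.141, -0.0, 0.352]
contact_force: [0.7, -0.4, -0.3]
grip_width: 0.0127
```

```bash
python3 - <<'E'
from look import *
a=np.mean([viewer.grab_frame('side').astype(float) for _ in range(3)],0)[:,:,::-1]
np.save('side10.npy',a);t=save('top','top10')
b=cv2.resize(a[150:215,245:305],None,fx=9,fy=9,interpolation=2)
cv2.imwrite('pics/s10.png',np.clip(b*1.3,0,255))
E
python3 go.py .546,.1247,.26,20
```

```text
t 15.15 [0.5456 0.1241 0.2764] [-1.800e+02 -1.000e-02  2.021e+01] [-0.1  0.3 -1. ] 0.0127 [-0.96  0.42  0.87  1.83 -0.37  1.06 -1.17]
.546,.1247,.26,20 [0.06, -0.04, 1.64, -0.0, -0.01, 0.21][ WARN:0@3.826] global loadsave.cpp:1063 imwrite_ Unsupported depth image for selected encoder is fallbacked to CV_8U.
```

View pics/s10.png

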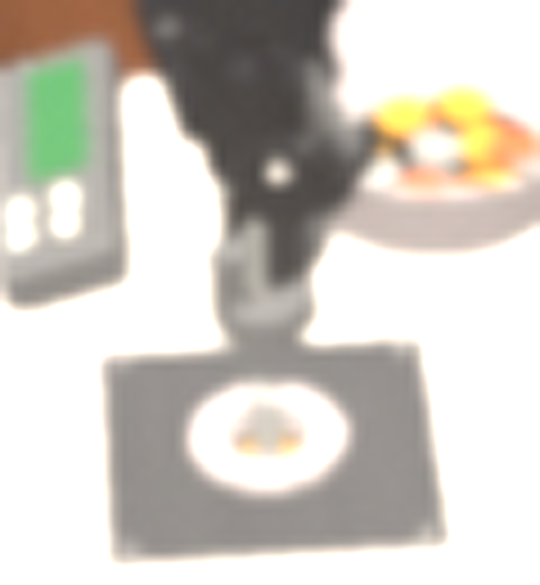

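View pics/top10.png

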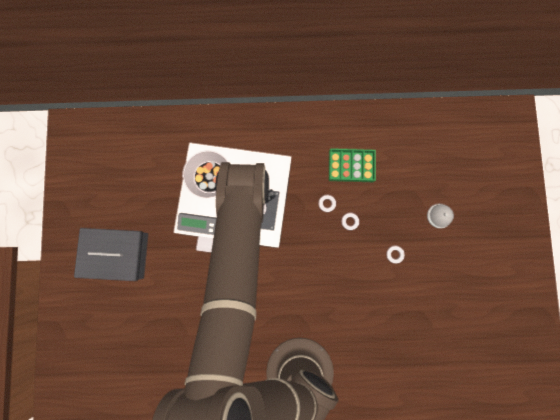

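```bash
python3 - <<'E'
from panel import *
a=np.load('side10.npy'); b=(264,172,22,18)
g=a.mean(2)
print(g[176:190,264:286].astype(int))
for z in(.1844,.192,.2004): 
  for dx in(-.021,0,.021): print(z,dx,proj('side',[.5456+dx,.1241,z]))
E
```

```text
[[251 251 251 248 233 180 127 123 131 133 106  74  64  66  74  91 116 167
  207 210 191 173]
 [251 251 250 240 209 162 140 138 135 132 107  74  64  66  73  90 126 193
  236 242 235 221]
 [251 251 249 233 180 143 137 135 132 132 107  75  64  66  75 101 154 220
  244 249 248 245]
 [251 251 249 233 176 131 120 119 127 132 108  75  65  68  82 129 200 240
  249 250 250 249]
 [251 251 249 237 183 126 111 113 127 134 110  79  71  81 103 159 229 247
  250 250 250 250]
 [251 250 249 238 185 125 108 112 125 135 119  96  95 110 128 168 231 248
  250 250 250 250]
 [250 250 249 238 186 127 108 110 121 135 133 125 128 136 140 163 223 246
  249 250 250 250]
 [250 250 249 239 189 129 114 120 127 137 142 142 141 141 136 151 211 243
  249 250 250 249]
 [250 250 249 241 197 134 121 132 138 143 144 143 141 135 128 143 208 243
  249 250 250 249]
 [250 250 249 245 212 146 123 128 135 137 137 134 129 122 122 158 220 244
  249 249 249 249]
 [249 249 249 246 229 175 129 118 119 120 120 118 115 117 142 198 237 246
  246 246 246 245]
 [247 246 245 243 234 197 146 119 112 113 111 111 109 117 157 210 232 235
  229 224 222 220]
 [233 227 222 218 204 178 148 123 114 112 112 111 109 112 128 151 163 163
  155 151 150 148]
 [161 154 151 146 140 133 124 115 112 112 111 112 111 111 112 113 115 115
  115 114 114 113]]
0.1844 -0.021 [267.849  185.7715]
0.1844 0 [273.9235 184.7886]
0.1844 0.021 [279.9683 183.8101]
0.192 -0.021 [267.7684 183.9804]
0.192 0 [273.8647 182.9984]
0.192 0.021 [279.9311 182.0207]
0.2004 -0.021 [267.6786 181.9858]
0.2004 0 [273.7991 181.0049]
0.2004 0.021 [279.8896 180.0282]
```

Emit:
carry_out:
  plan:
    - [[0.05,-0.05,1.5,0,0,0,1],[0.05,-0.05,3,0,0,0,1],[0.05,-0.05,3.3,0,0,0,1],[0.05,-0.05,3.6,0,0,0,1],[0.05,-0.05,3.6,0,0,0,1]]

```text
t: 15.78
tool_pos: [0.5458, 0.1257, 0.2403]
tool_rot: [3.141, -0.0, 0.354]
contact_force: [0.7, -0.6, -0.6]
grip_width: 0.0124
```

Emit:
carry_out:
  plan:
    - [[0,0,0.2,0,0,0,1],[0,0,0.2,0,0,0,1]]

```text
t: 16.02
tool_pos: [0.5459, 0.1254, 0.2385]
tool_rot: [3.141, -0.0, 0.354]
contact_force: [0.5, -2.0, -0.2]
grip_width: 0.0126
```

Emit:
carry_out:
  plan:
    - [[0,0,0.2,0,0,0,1],[0,0,0.2,0,0,0,1]]

```text
t: 16.27
tool_pos: [0.5459, 0.1254, 0.2363]
tool_rot: [3.141, -0.0, 0.354]
contact_force: [0.8, -3.2, -0.5]
grip_width: 0.0129
```

Emit:
carry_out:
  plan:
    - [[0,0,0.2,0,0,0,1],[0,0,0.2,0,0,0,1]]

```text
t: 16.52
tool_pos: [0.5459, 0.1254, 0.2342]
tool_rot: [3.141, -0.0, 0.354]
contact_force: [1.7, -4.0, -0.2]
grip_width: 0.0124
```

Emit:
carry_out:
  plan:
    - [[0.02,0.08,0,0,0,0,1],[0.02,0.08,0,0,0,0,1]]

```text
t: 16.77
tool_pos: [0.5461, 0.1252, 0.2342]
tool_rot: [-3.141, 0.0, 0.355]
contact_force: [0.7, -2.4, -1.4]
grip_width: 0.0124
```

```bash
python3 go.py; python3 -c "
from look import *
for _ in range(1):
  s=r.state();print(s['torque'],s['contact_force'])"
```

```text
t 16.77 [0.5461 0.1252 0.2342] [-1.7998e+02  2.0000e-02  2.0320e+01] [ 0.7 -2.4 -1.4] 0.0124 [-0.93  0.47  0.83  1.87 -0.42  0.98 -1.12]
[-0.66427041 -0.02966707  0.00916057] [ 0.72845587 -2.44409843 -1.35651085]
```

Emit:
carry_out:
  plan:
    - [[0,0.08,0,0,0,0,1],[0,0.08,0.2,0,0,0,1],[0,0.08,0.2,0,0,0,1]]

```text
t: 17.15
tool_pos: [0.5463, 0.1249, 0.2321]
tool_rot: [-3.141, 0.0, 0.355]
contact_force: [0.2, -0.2, -0.5]
grip_width: 0.0123
```

```bash
python3 go.py; python3 -c "
from look import *
s=r.state();print(s['torque'],s['contact_force'])"
```

```text
t 17.15 [0.5463 0.1249 0.2321] [-1.7996e+02  1.0000e-02  2.0340e+01] [ 0.2 -0.2 -0.5] 0.0123 [-0.92  0.48  0.83  1.88 -0.42  0.97 -1.12]
[-0.06626833  0.0069813  -0.01677787] [ 0.23397907 -0.15465538 -0.5075289 ]
```

Emit:
carry_out:
  plan:
    - [[0,0,0.2,0,0,0,1],[0,0,0.2,0,0,0,1]]

```text
t: 17.4
tool_pos: [0.5464, 0.1245, 0.2301]
tool_rot: [-3.141, 0.0, 0.355]
contact_force: [-0.3, 0.2, -0.5]
grip_width: 0.0126
```

Emit:
carry_out:
  plan:
    - [[0,0,0,0,0,4,1],[0,0,0,0,0,4,1]]

```text
t: 17.65
tool_pos: [0.5465, 0.1244, 0.2303]
tool_rot: [3.141, 0.0, 0.285]
contact_force: [-0.6, 0.1, -0.5]
grip_width: 0.0126
```

```bash
python3 go.py; python3 -c "
from look import *
s=r.state();print(s['torque'],s['contact_force'])"
```

```text
t 17.65 [0.5465 0.1244 0.2303] [179.99   0.    16.34] [-0.6  0.1 -0.5] 0.0126 [-0.93  0.49  0.85  1.88 -0.44  0.97 -1.18]
[-0.00810559 -0.01989271  0.01377437] [-0.55212463  0.09951535 -0.48823115]
```

Free at 16°. Continue probing that way.

Emit:
carry_out:
  plan:
    - [[0,0,0,0,0,4,1],[0,0,0,0,0,4,1]]

```text
t: 17.9
tool_pos: [0.5465, 0.1244, 0.2303]
tool_rot: [3.141, 0.0, 0.217]
contact_force: [-0.6, -0.3, -0.9]
grip_width: 0.0128
```

```bash
python3 go.py; python3 -c "
from look import *
s=r.state();print(s['torque'],s['contact_force'])"
```

```text
t 17.9 [0.5465 0.1244 0.2303] [179.99   0.    12.41] [-0.6 -0.3 -0.9] 0.0128 [-0.94  0.49  0.87  1.88 -0.45  0.98 -1.23]
[ 0.00344055 -0.01075258 -0.003329  ] [-0.63772116 -0.34747661 -0.91597976]
```

Emit:
carry_out:
  plan:
    - [[0,0,0,0,0,4,1],[0,0,0,0,0,4,1]]

```text
t: 18.15
tool_pos: [0.5465, 0.1244, 0.2303]
tool_rot: [3.141, 0.0, 0.148]
contact_force: [0.6, 0.1, -0.1]
grip_width: 0.0124
```

```bash
python3 go.py; python3 -c "
from look import *
s=r.state();print(s['torque'],s['contact_force'])"
```

```text
t 18.15 [0.5465 0.1244 0.2303] [179.99   0.     8.45] [ 0.6  0.1 -0.1] 0.0124 [-0.96  0.5   0.88  1.88 -0.46  0.98 -1.29]
[-0.04457992 -0.00252233  0.00810973] [ 0.58554642  0.10984319 -0.06578033]
```

Emit:
carry_out:
  plan:
    - [[0,0,0,0,0,4,1],[0,0,0,0,0,4,1]]

```text
t: 18.4
tool_pos: [0.5467, 0.1244, 0.2304]
tool_rot: [3.141, -0.0, 0.078]
contact_force: [1.0, -0.1, -0.3]
grip_width: 0.0124
```

```bash
python3 go.py; python3 -c "
from look import *
s=r.state();print(s['torque'],s['contact_force'])"
```

```text
t 18.4 [0.5467 0.1244 0.2304] [ 1.7999e+02 -2.0000e-02  4.4700e+00] [ 1.  -0.1 -0.3] 0.0124 [-0.97  0.51  0.9   1.88 -0.47  0.99 -1.35]
[ 0.00387727 -0.08013835  0.06074601] [ 0.9604405  -0.06899095 -0.34156484]
```

Emit:
carry_out:
  plan:
    - [[0,0,0,0,0,4,1],[0,0,0,0,0,4,1]]

```text
t: 18.65
tool_pos: [0.5468, 0.1245, 0.2304]
tool_rot: [3.142, -0.001, 0.009]
contact_force: [1.1, 0.9, -1.1]
grip_width: 0.013
```

```bash
python3 go.py; python3 -c "
from look import *
s=r.state();print(s['torque'],s['contact_force'])"
```

```text
t 18.65 [0.5468 0.1245 0.2304] [ 1.8e+02 -5.0e-02  4.9e-01] [ 1.1  0.9 -1.1] 0.013 [-0.98  0.51  0.92  1.88 -0.49  0.99 -1.41]
[ 0.18592496 -0.37484146  0.01947743] [ 1.12482417  0.90491846 -1.14686641]
```

Emit:
carry_out:
  plan:
    - [[0,0,0,0,0,-10,1],[0,0,0,0,0,-20,1],[0,0,0,0,0,-24,1],[0,0,0,0,0,-24,1]]

```text
t: 19.15
tool_pos: [0.5463, 0.1242, 0.2304]
tool_rot: [-3.141, 0.0, 0.426]
contact_force: [0.1, 0.1, -1.1]
grip_width: 0.0127
```

```bash
python3 go.py; python3 -c "
from look import *
s=r.state();print(s['torque'],s['contact_force'])"
```

```text
t 19.15 [0.5463 0.1242 0.2304] [-1.7998e+02  1.0000e-02  2.4420e+01] [ 0.1  0.1 -1.1] 0.0127 [-0.91  0.47  0.81  1.88 -0.41  0.97 -1.06]
[-0.07876067 -0.00149881  0.00765023] [ 0.11375616  0.1040976  -1.09200879]
```

Emit:
carry_out:
  plan:
    - [[0,0,0,0,0,-3,1],[0,0,0,0,0,-3,1]]

```text
t: 19.4
tool_pos: [0.5464, 0.1243, 0.2303]
tool_rot: [-3.141, 0.0, 0.476]
contact_force: [0.3, -0.4, -0.7]
grip_width: 0.0129
```

```bash
python3 go.py; python3 -c "
from look import *
s=r.state();print(s['torque'],s['contact_force'])"
```

```text
t 19.4 [0.5464 0.1243 0.2303] [-1.7999e+02  1.0000e-02  2.7290e+01] [ 0.3 -0.4 -0.7] 0.0129 [-0.9   0.47  0.79  1.88 -0.4   0.96 -1.02]
[-0.02871114 -0.00273302  0.04853464] [ 0.3371379  -0.42558835 -0.69543278]
```

Emit:
carry_out:
  plan:
    - [[0,0,0,0,0,-4,1],[0,0,0,0,0,-4,1]]

```text
t: 19.65
tool_pos: [0.5465, 0.1244, 0.2303]
tool_rot: [-3.142, 0.0, 0.545]
contact_force: [-0.3, -0.2, -0.5]
grip_width: 0.0126
```

```bash
python3 go.py; python3 -c "
from look import *
s=r.state();print(s['torque'],s['contact_force'])"
```

```text
t 19.65 [0.5465 0.1244 0.2303] [-180.      0.     31.24] [-0.3 -0.2 -0.5] 0.0126 [-0.89  0.46  0.78  1.88 -0.39  0.96 -0.96]
[-0.04764943 -0.004556   -0.00922801] [-0.28394286 -0.23033353 -0.48458465]
```

Emit:
carry_out:
  plan:
    - [[0,0,0,0,0,-4,1],[0,0,0,0,0,-4,1]]

```text
t: 19.9
tool_pos: [0.5466, 0.1244, 0.2304]
tool_rot: [3.142, -0.0, 0.614]
contact_force: [0.9, 0.6, 0.2]
grip_width: 0.0123
```

```bash
python3 go.py; python3 -c "
from look import *
s=r.state();print(s['torque'],s['contact_force'])"
```

```text
t 19.9 [0.5466 0.1244 0.2304] [ 1.800e+02 -2.000e-02  3.519e+01] [0.9 0.6 0.2] 0.0123 [-0.88  0.46  0.76  1.87 -0.38  0.96 -0.9 ]
[ 0.04916898 -0.1768618  -0.04999277] [0.88075848 0.56110001 0.18134524]
```

Emit:
carry_out:
  plan:
    - [[0,0,0,0,0,8,1],[0,0,0,0,0,15,1],[0,0,0.3,0,0,15,1],[0,0,0.5,0,0,15,1],[0,0,0.5,0,0,15,1]]
  newtons: 90

```text
t: 20.52
tool_pos: [0.5466, 0.1244, 0.2255]
tool_rot: [-3.141, -0.0, 0.355]
contact_force: [-1.6, 1.2, 3.7]
grip_width: 0.0121
```

Emit:
carry_out:
  plan:
    - [[0,0,0.2,0,0,0,1],[0,0,0.3,0,0,0,1],[0,0,0.3,0,0,0,1]]

```text
t: 20.9
tool_pos: [0.5466, 0.1244, 0.2228]
tool_rot: [-3.141, -0.001, 0.355]
contact_force: [-2.1, -0.1, 7.5]
grip_width: 0.0119
```

Emit:
carry_out:
  plan:
    - [[0,0,0.15,0,0,0,1],[0,0,0.25,0,0,0,1],[0,0,0.25,0,0,0,1]]

```text
t: 21.28
tool_pos: [0.5469, 0.1243, 0.2218]
tool_rot: [-3.14, -0.001, 0.355]
contact_force: [-6.2, -0.3, 22.0]
grip_width: 0.0118
```

Emit:
carry_out:
  plan:
    - [[0,0,0.1,0,0,0,1],[0,0,0.1,0,0,0,1]]

```text
t: 21.52
tool_pos: [0.5471, 0.1243, 0.2216]
tool_rot: [-3.139, -0.002, 0.355]
contact_force: [-9.2, -0.1, 29.8]
grip_width: 0.0119
```

Emit:
carry_out:
  plan:
    - [[-0.05,0,-0.04,0,0,0,1],[-0.05,0,-0.04,0,0,0,1],[-0.05,0,-0.04,0,0,0,1]]

```text
t: 21.9
tool_pos: [0.5468, 0.1242, 0.2217]
tool_rot: [-3.14, -0.003, 0.355]
contact_force: [-7.4, 0.6, 24.8]
grip_width: 0.0117
```

```bash
python3 go.py; python3 - <<'E'
from look import *
s=save('side','side20');t=save('top','top20')
a=cv2.resize(s[150:215,240:310],None,fx=8,fy=8,interpolation=2)
cv2.imwrite('pics/s20.png',a[:,:,::-1]); print(r.state()['contact_force'],r.state()['torque'])
E
```

```text
t 21.9 [0.5468 0.1242 0.2217] [-1.7989e+02 -1.5000e-01  2.0340e+01] [-7.4  0.6 24.8] 0.0117 [-0.91  0.49  0.82  1.89 -0.44  0.95 -1.11]
[-6.8973398  -0.2087843  24.92596079] [-0.03653115  1.61359834  0.00894236]
```

View pics/s20.png

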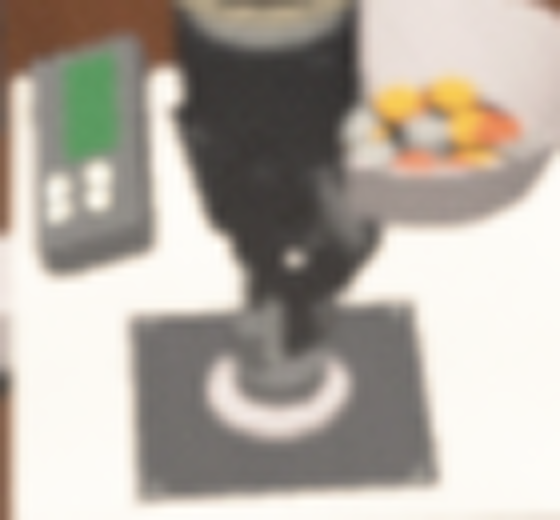

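View pics/side20.png

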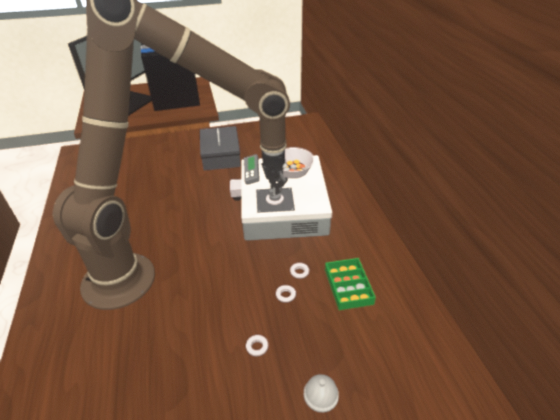

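Emit:
carry_out:
  plan:
    - [[-0.08,0,0,0,0,0,1],[-0.08,0,0,0,0,0,1],[-0.08,0,0,0,0,0,1]]

```text
t: 22.38
tool_pos: [0.5465, 0.1242, 0.2217]
tool_rot: [-3.14, -0.004, 0.355]
contact_force: [-4.4, 0.1, 22.6]
grip_width: 0.0117
```

```bash
python3 - <<'E'
from cell import r
s=r.state();print(s['t'],s['contact_force'],s['torque'],s['tool_pos'])
print(r.finish_job())
E
```

```text
22.375 [-4.35559147  0.14508062 22.59734562] [0.09734518 1.09204064 0.00241617] [0.54654339 0.12416105 0.22171295]
the job is handed in; nothing more can be done
None
```

I put the bezel ring in the recess and pushed the grey knob fully home on the spindle. The job was handed in at 22.4 s with the gripper still holding the knob pressed.

**Bezel:** I took the ring nearest the base, 0.437 m away; the next nearest was at 0.515 m. My first grip was too low on the flange, so I set it down and gripped it again higher. It stopped 6 mm below panel level, which matches the rim being in the recess. After release both cameras showed it centred and level.

**Knob:** I estimated the flat at about 20° from the images. The knob slid on there, with a small shift to ease side contact. To check, I turned it both ways: it was free from about 5° to 35°, so I centred it at 20° and pressed.

**Last checks:**
- The push was about 4 N at the start, 7.5 N near the end and then rose steeply at the stop. It was 22.6 N when handed in.
- The tool stood at z = 0.2217 m, against an expected 0.2222 m.
- The bell, coin tray and cash box looked unmoved in the last picture.

**Loose ends:**
- A side force of about 4 N and a moment of about 1.1 N m were still on the wrist at the end. I had reduced the side force from 9 N.
- The gripper read about 12 mm on the 14 mm bar and about 57 mm on the 60 mm flange, so its opening reads 2–3 mm low when it is holding something.
- With the arm in the way, the top camera could not confirm the nose angle at the end. That rests on the turning check and the measured tool angle.

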